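# Put the handset away in the short-opening drawer

### The job

Put the long black remote handset away in the drawer of the low wooden unit, lying flat on the drawer's floor with its buttons up, then slide the drawer fully shut without slamming it. The drawer comes out only partway, so the handset has to go in tilted, one end first under the unit's top; a divider out of sight at the back leaves room on its wider side only, so feel for it and change sides if the handset meets it. Leave the meter, the can and the tape roll where they are.

Things in the scene. Friction and masses are not known exactly. Their poses are not given: they have to be found in the camera images.
- handset: Loose black remote handset, a slim bar 180 long (x) by 46 wide (y) by 20 thick (z), about 90 to 180 g, small pale buttons on top. Starts lying on the bench, buttons up, left or right of the unit, lengthwise roughly along the robot's x (within 0.5 rad). Origin: centre of its underside; x along its length, z up through the buttons. Either end may go in first.
- unit: Low light-wood unit with one drawer, fixed to the bench: 260 deep (x, drawer shut), 206 wide (y), 90 high. Origin: centre of its underside; x points from the drawer front into the unit, away from the robot (yaw within 0.2 rad). Its 12 mm thick top reaches from x = -116 to +130 mm, underside 78 mm above the bench: the overhang over the drawer.
- drawer (a joint): How far the drawer is out, in m: 0 fully shut, 0.118 at its stop (no farther). It starts open by 0.08 to 0.118 and stays where it is left; about 8 N slides it along the unit's x axis (so a handset pressed hard against the divider would push it shut); the value grows towards the robot.
- drawer_floor (a point): Centre of the drawer's inner floor, 16 above the bench, axes as unit; at x = -8.5 mm - joint in unit. Inside 215 (x) by 164 (y) mm. Side, rear walls 40 high; front board 14 thick, top 50 above the floor. Unit's top clears the floor by 62 and hides all but the front part, as long as joint value. Unseen divider along x: rear 70 mm, 4 thick, 50 high, stiff, at y -50 to +50: wider lane 80+ takes the handset.
- drawer_handle (a point): Middle of the drawer's handle: a level steel bar 10 thick and 100 long (along y), 28 mm in front of the front board's outer face (x = -158 mm - joint in the unit), 50 mm above the bench. Moves with the drawer; can be pushed or pinched from above.
- meter: Grey handheld meter, 150 x 74 x 36 with a round dial, loose, lying on the bench on the other side of the unit from the handset. Origin: centre of its underside. Leave alone.
- can: Blue spray can, 52 in diameter, 150 tall, standing to the left of the unit. Origin: centre of its underside. Leave alone.
- tape: Brown tape roll, 90 in diameter, 40 high, lying to the right of the unit. Origin: centre of its underside. Leave alone.
Things that resemble listed ones, but are neither listed nor needed, are in the scene too. Several things have the shape of the handset; the one meant has the colours described above.

How it is judged:
At the end, for the whole second after the job is handed in: The drawer is within 6 mm of fully shut; the handset lies at rest inside it, flat on its floor (underside centre within 7 mm of the floor, within 0.1 rad of level), buttons up; the meter, can and tape have not moved more than 3 cm (value of joint drawer below 0.006 m and z of handset in the frame of drawer_floor between -0.005 and 0.007 m and x of handset in the frame of drawer_floor between -0.03 and 0.03 m and y of handset in the frame of drawer_floor between -0.065 and 0.065 m and angle between handset's own z axis and vertical below 0.1 rad and linear speed of handset below 0.02 m/s); the robot touches nothing.
It fails at once if the drawer is slammed (shut faster than 0.45 m/s) (velocity of joint drawer below -0.45 m/s).
It fails at once if the meter is moved more than 3 cm (distance of meter from where it was at the start of the episode above 0.03 m).
It fails at once if the can is moved more than 3 cm (distance of can from where it was at the start of the episode above 0.03 m).
It fails at once if the tape roll is moved more than 3 cm (distance of tape from where it was at the start of the episode above 0.03 m).
It also fails if it takes over 72 s, if anything falls off the work surface, if the arm or the gripper's body presses on something with over 40 N, if the wrist force passes 120 N, or if a joint passes its speed limit or range.

### The arm

A 6-joint arm with a two-finger parallel gripper is mounted at the origin on the work surface. World frame = base frame: x ahead of the robot, y to its left, z up, the work surface at z = 0. Lengths are in m, angles in rad, forces in N, time in s.
With the tool pointing down it reaches from about 0.3 to 0.775 m from the base axis. Payload 14.6 kg.
Tool frame: the origin (TCP) lies midway between the tips of the shut fingers; the grasp point (between the pads) lies 19 mm behind it (ctrl.grip_depth is the distance from the TCP to the grasp point, in m); z points along the fingers, x is the direction in which the jaws open and shut, and the axes are right-handed (so a half turn about z gives the same grasp; the last joint's range is limited). The gripper opens to 94 mm and grips with 3 to 60 N. Pads are 16 mm wide; open, the fingers measure 119 mm over their backs; the gripper's body (75 mm by 177 mm) begins 78 mm behind the grasp point.
Start: joints at [-1.243, 0.3, 1.521, -0, 1.321, -0.067], TCP at [0.212, -0.508, 0.205] pointing down, gripper open.
Joint ranges: [-3.03, 3.03], [-0.79, 2.21], [0.23, 2.52], [-1.04, 4.18], [0, 3.07], [-2.55, 2.55]. Speed limits (rad/s): [2.22, 2.22, 2.57, 3.14, 3.14, 3.14].

### API

Orientations are given as [roll, pitch, yaw] about the fixed x, y, z axes, in that order (R = Rz(yaw) Ry(pitch) Rx(roll)).
In Python, from station import ctrl gives the robot as it stands.
- The arm moves only by the tool play_rows, never from a script. Its argument "steps" is a list that holds one entry, the list of rows, each a list of 7 numbers: the shift along the tool's x, y, z in cm, then the turn, a rotation vector about the tool's x, y, z in rad, then the opening, from 0 (shut) to 1 (fully open). In form: [[[x, y, z, ax, ay, az, hand], ...]]. A call has 1 to 20 rows; each row is the pose to reach, as a shift and turn from the pose measured when the call began, along the tool's axes at that moment; what a row does not reach only later rows make up. A row lasts 1/12 s, in which the tool goes at most 41.7 mm and 7.16 degrees, less where a joint would pass 70% of its speed; a pose out of reach is approached as far as the arm can. A call with a gripper value outside its range is refused whole. The fingers move at their own pace and stop on an object; "force" is the grip in N (left out, the last holds). Time passes only in rows, so rows that repeat a pose let the fingers close. It gives the time, the measured TCP pose, the force and the opening at its end, in the units of the state.
- ctrl.get_obs(): the state, without advancing time (a new reading comes with each control period).
- ctrl.camera(name): name is "side" or "top" or "wrist"; returns a dict with "frame" (384x512x3 uint8, blue, green, red), "fovy" (degrees; the focal length in pixels is half the picture's height over the tangent of half this angle, whatever the lens; pixels are square), "cx", "cy" (the principal point, pixels), "world_to_cam" (4x4, takes a point from world to camera coordinates). Camera axes: x right, y up, looking along -z (the intrinsics and any distortion apply to the point x, -y, -z); pixel columns grow to the right and rows downward; lengths in m; the calibration is good to about 2 mm. A picture is of the moment at which its call begins. There is no depth.
- ctrl.hand_in(): hands the job in, once; it reports no verdict.
The state is a dict: "time_s": time; "qpos": joint angles; "joint_vel": joint speeds; "tau": joint torques, N m; "ee_pos": TCP position; "eef_rot": TCP orientation; "force": force on the tool from outside, world axes, zero at the start; "moment": the same for the moment, N m; "grip_width": finger opening in m.
Only numpy, scipy, OpenCV 4.12 (cv2) and the standard library are available. Lean on these libraries where they do the work, as an engineer would, in place of code of your own. Each camera call takes 0.05 s, during which the arm holds its last target. There are 200 camera calls.

## Working session

There is one attempt and no reset: what is moved stays moved. The work goes in short steps, Python scripts to look and compute and a tool call to move; the robot and the scene stay as the last step left them, time stands still between calls to the robot, and variables do not carry over. Pictures are saved under pics/ and viewed, about 8 in all and at most 12, crops included, and the job is handed in when it is done.

Besides the shell and the picture viewer there is one more tool, called after ">>>" as name(argument=value, ...), one argument or row to a line, values as JSON. play_rows: Moves the arm, as the interface text tells. Its arguments: {"type":"object","properties":{"steps":{"type":"array"},"force":{"type":"number"}},"required":["steps"]}

```bash
ls; mkdir -p pics; cat > h.py <<'E'
import numpy as np, cv2
from station import ctrl
from scipy.spatial.transform import Rotation as R
def snap(n,f):
    c=ctrl.camera(n); cv2.imwrite(f,c["frame"]); np.save(f[:-4]+'.npy',{k:v for k,v in c.items()},allow_pickle=True); return c
def load(f): return np.load(f,allow_pickle=True).item()
def K(c):
    f=c["frame"].shape[0]/2/np.tan(np.radians(c["fovy"])/2); return f
def pt(c,u,v,z):
    f=K(c); d=np.array([(u-c["cx"])/f,-(v-c["cy"])/f,-1]); M=np.linalg.inv(np.array(c["world_to_cam"]))
    o=M[:3,3]; d=M[:3,:3]@d; return o+d*(z-o[2])/d[2]
def px(c,p):
    q=(np.array(c["world_to_cam"])@np.append(p,1))[:3]; f=K(c); return np.array([c["cx"]+f*q[0]/-q[2], c["cy"]+f*q[1]/q[2]])
E
python3 - <<'E'
from h import *
a=snap("top","pics/top1.png"); b=snap("side","pics/side1.png")
for c in(a,b): print({k:v for k,v in c.items() if k!="frame"})
o=ctrl.get_obs(); print(o)
E
```

```text
pics
{'fovy': 43.27749244353168, 'cx': 260.3281688231073, 'cy': 184.41290788636178, 'world_to_cam': array([[ 0.0230232 , -0.99958628,  0.01723928, -0.05930335],
       [ 0.99766229,  0.02408185,  0.0639532 , -0.48884061],
       [-0.0643419 ,  0.01572658,  0.99780399, -1.67046795],
       [ 0.        ,  0.        ,  0.        ,  1.        ]])}
{'fovy': 43.91706442643822, 'cx': 257.6503482855285, 'cy': 190.6784095638264, 'world_to_cam': array([[-0.80805835, -0.58876692, -0.01987996,  0.38997455],
       [ 0.40394928, -0.57833562,  0.70876857, -0.26052607],
       [-0.42879678,  0.56469587,  0.7051609 , -1.30150168],
       [ 0.        ,  0.        ,  0.        ,  1.        ]])}
{'time_s': 0.1, 'qpos': array([-1.24258153e+00,  3.00394715e-01,  1.52152396e+00,  4.83992272e-06,
        1.32069561e+00, -6.65576853e-02]), 'joint_vel': array([-0.00227997, -0.00031583, -0.00144675,  0.00165954,  0.00067926,
       -0.00064584]), 'tau': array([ 1.27594367e-04, -5.32649338e+01, -3.53288341e+01,  7.09357532e-02,
        2.35033332e-02, -4.74341743e-05]), 'ee_pos': array([ 0.2114725 , -0.50746343,  0.20495239]), 'eef_rot': array([-3.14152003e+00,  1.01905789e-03, -1.17602501e+00]), 'force': array([ 0.05167206,  0.22679444, -0.04182513]), 'moment': array([ 0.03752307, -0.01751499, -0.00880146]), 'grip_width': 0.09423467921506593}
```

View pics/top1.png

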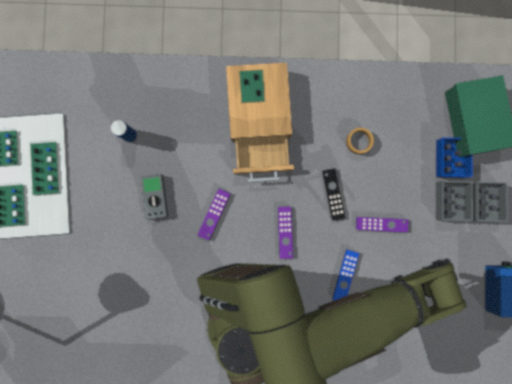

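View pics/side1.png

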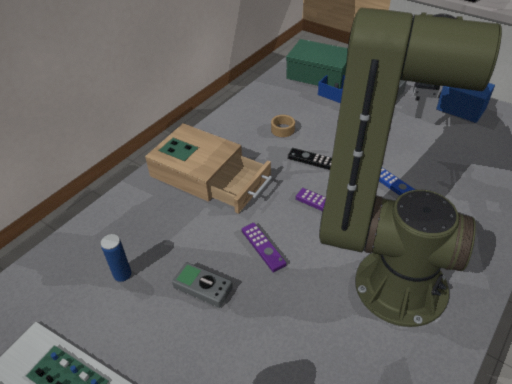

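The black handset is at top px (333,194). The lookalikes are purple at (214,213), (286,232) and (382,224), and blue at (346,275), so only (333,194) has the right colour. I'll confirm it in a crop that also covers the unit.

```bash
python3 - <<'E'
from h import *
c=load("pics/top1.npy"); im=c["frame"][55:230,220:390]
cv2.imwrite("pics/crop1.png",cv2.resize(im,None,fx=3.4,fy=3.4,interpolation=cv2.INTER_CUBIC))
# handset blob
g=c["frame"][160:228,312:355]; hsv=cv2.cvtColor(g,cv2.COLOR_BGR2HSV)
m=((g.max(2)<60)*255).astype(np.uint8); m=cv2.morphologyEx(m,cv2.MORPH_CLOSE,np.ones((5,5)))
n,l,s,ce=cv2.connectedComponentsWithStats(m); i=1+s[1:,4].argmax()
r=cv2.minAreaRect(np.argwhere(l==i)[:,::-1].astype(np.float32)); b=cv2.boxPoints(r)+[312,160]
print(s[i],b); w=np.array([pt(c,*q,0.015)[:2] for q in b]); print(w, w.mean(0), [np.linalg.norm(w[k]-w[k-1]) for k in range(4)])
E
```

```text
[ 11   9  17  27 264] [[322.43243217 170.59459496]
 [335.24324226 168.4594593 ]
 [339.40540504 193.43243408]
 [326.59459496 195.56756592]]
[[ 0.54389716 -0.26408894]
 [ 0.5525156  -0.30896101]
 [ 0.46528276 -0.32468382]
 [ 0.4567562  -0.27994196]] [ 0.50461293 -0.29441893] [np.float64(0.08857124002998472), np.float64(0.04569223510065486), np.float64(0.08863844454403808), np.float64(0.04554707717585446)]
```

View pics/crop1.png

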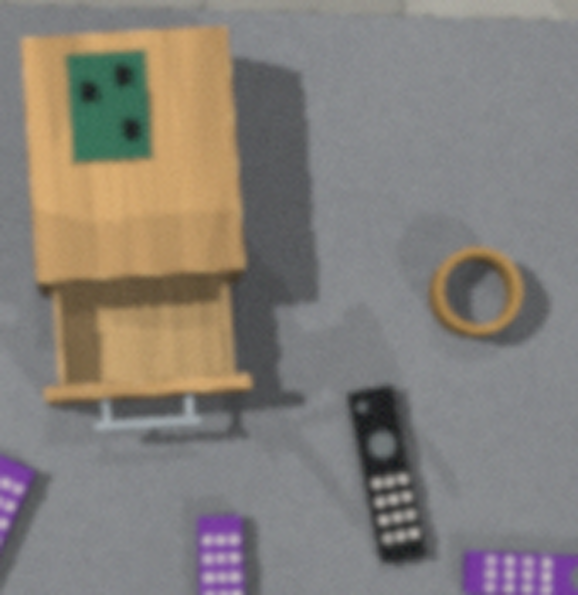

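The crop confirms the black handset with pale buttons, corners at crop px (348,392), (393,386), (424,555) and (383,562). The unit's top corners and the handle bar, (95,428) to (200,420), are also clear.

```bash
python3 - <<'E'
from h import *
c=load("pics/top1.npy")
P=lambda x,y,z: pt(c,x/3.4+220-.35,y/3.4+55-.35,z)[:2]
h=np.array([P(*q,.02) for q in[(348,392),(393,386),(424,555),(383,562)]])
print("hs",h,h.mean(0),[np.linalg.norm(h[k]-h[k-1]) for k in range(4)]); d=h[0]+h[1]-h[2]-h[3]; print("yaw",np.arctan2(d[1],d[0]))
u=np.array([P(*q,.09) for q in[(22,38),(228,28),(244,268),(38,285)]])
print("top",u,[np.linalg.norm(u[k]-u[k-1]) for k in range(4)])
d=u[0]+u[1]-u[2]-u[3]; yaw=np.arctan2(d[1],d[0])
ex=np.array([np.cos(yaw),np.sin(yaw)]); print("uyaw",yaw, "yaw from front",[np.arctan2(*(v[::-1]))-np.pi/2 for v in (u[3]-u[2],u[0]-u[1])])
O=u.mean(0)-ex*.007; print("unit O",O)
hb=np.array([P(95,426,.055),P(200,420,.055)]); print("handle",hb,np.linalg.norm(hb[0]-hb[1]))
m=hb.mean(0)-O; ey=np.array([-ex[1],ex[0]]); print("handle in unit",m@ex,m@ey,"joint",-m@ex-.158)
f=np.array([P(45,392,.066),P(252,378,.066)]);print("front top",f,[((q-O)@ex,(q-O)@ey) for q in f])
for n,(a,b),z in(("can",(122,128),.15),("tape",(361,141),.04),("meter",(153,197),.036)): print(n,pt(c,a,b,z)[:2])
E
```

```text
hs [[ 0.54565796 -0.26183156]
 [ 0.55299016 -0.30807635]
 [ 0.38047335 -0.34208337]
 [ 0.37238438 -0.3002089 ]] [ 0.46287646 -0.30305004] [np.float64(0.17747268956537615), np.float64(0.046822450937933247), np.float64(0.17583665310598118), np.float64(0.042648595233007236)]
yaw 0.20635053946532728
top [[ 0.88420439  0.07829283]
 [ 0.90018457 -0.126503  ]
 [ 0.65924119 -0.14703556]
 [ 0.63707626  0.05573571]] [np.float64(0.24815547584520528), np.float64(0.2054183496977841), np.float64(0.24181666031676138), np.float64(0.20397909952442306)]
uyaw 0.08805726649292853 yaw from front [np.float64(0.10887777285367295), np.float64(0.07787200777820513)]
unit O [ 0.76320373 -0.03549311]
handle [[ 0.50179497 -0.00343484]
 [ 0.51038274 -0.10851619]] 0.10543169151922772
handle in unit -0.25791996510899895 0.0022085384963613716 joint 0.09991996510899895
front top [[ 0.5337098   0.04703236]
 [ 0.55282555 -0.15900089]] [(np.float64(-0.2213471614862041), np.float64(0.10238821745262269)), (np.float64(-0.22042476884827925), np.float64(-0.10452784546091765))]
can [0.65247897 0.40332238]
tape [ 0.6478144  -0.39298621]
meter [0.43676396 0.31910369]
```

```bash
cat >> h.py <<'E'
def rel(p,rpy,o=None):
    "row (cm, rotvec) from measured pose to target pose"
    o=o or ctrl.get_obs(); R0=R.from_euler("xyz",o["eef_rot"]); Rt=R.from_euler("xyz",rpy)
    return np.round(np.r_[R0.inv().apply(np.array(p)-o["ee_pos"])*100,(R0.inv()*Rt).as_rotvec()],3)
E
python3 - <<'E'
from h import *
c=load("pics/top1.npy"); print(pt(c,357,224,.02))
print(rel([.419,-.312,.12],[np.pi,0,.206-np.pi/2]))
E
```

```text
[ 0.36031114 -0.38634599  0.02      ]
[-1.0053e+01 -2.6673e+01  8.5070e+00  0.0000e+00  1.0000e-03  1.8900e-01]
```

>>> play_rows(
  steps=[
    [[-10.05,-26.67,8.5,0,0,0.189,0.75],[-10.05,-26.67,8.5,0,0,0.189,0.75],[-10.05,-26.67,8.5,0,0,0.189,0.75],[-10.05,-26.67,8.5,0,0,0.189,0.75],[-10.05,-26.67,8.5,0,0,0.189,0.75],[-10.05,-26.67,8.5,0,0,0.189,0.75],[-10.05,-26.67,8.5,0,0,0.189,0.75],[-10.05,-26.67,8.5,0,0,0.189,0.75],[-10.05,-26.67,8.5,0,0,0.189,0.75],[-10.05,-26.67,8.5,0,0,0.189,0.75],[-10.05,-26.67,8.5,0,0,0.189,0.75],[-10.05,-26.67,8.5,0,0,0.189,0.75]],
  ],
  force=40,
)

```text
time_s: 1.1
ee_pos: [0.4182, -0.3132, 0.1205]
eef_rot: [-3.141, 0.0, -1.367]
force: [-0.2, -0.2, -0.0]
grip_width: 0.0707
```

```bash
python3 - <<'E'
from h import *
c=snap("wrist","pics/w1.png"); o=ctrl.get_obs(); print(o["ee_pos"],o["eef_rot"],c["fovy"]); M=np.linalg.inv(c["world_to_cam"]); print(M[:3,3])
im=c["frame"].copy()
def hp(x,y,z): 
    a=.206; return np.array([.463+x*np.cos(a)-y*np.sin(a),-.303+x*np.sin(a)+y*np.cos(a),z])
for x in(-.09,.09):
  for y in(-.023,.023):
    q=px(c,hp(x,y,.02)); print(q); cv2.circle(im,tuple(int(v) for v in q),3,(0,0,255),1)
cv2.imwrite("pics/w1m.png",im)
E
```

```text
[ 0.41825526 -0.31314677  0.12051445] [-3.14137282e+00  4.08818813e-04 -1.36685619e+00] 59.35029743540347
[ 0.50090327 -0.29639025  0.29960259]
[280.56535811 237.83058294]
[229.70628465 237.90163628]
[285.16277166  17.77527925]
[223.87290553  17.88732956]
```

View pics/w1m.png

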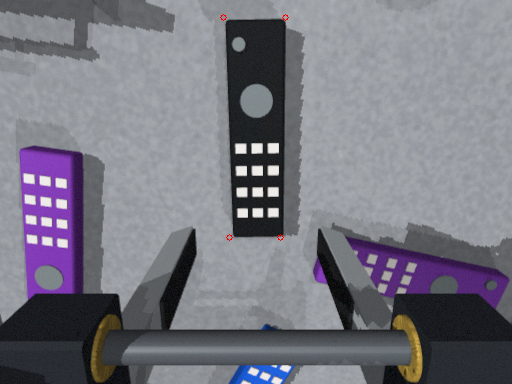

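The handset fills its predicted corners in the wrist view (top 18, bottom 237, columns 226 to 285), about 1 mm off. Next I check the purple neighbour's clearance and work out the descent.

```bash
python3 - <<'E'
from h import *
c=load("pics/w1.npy"); a=.206
e=np.array([np.cos(a),np.sin(a)]); n=np.array([-e[1],e[0]]); C=np.array([.463,-.303])
for u,v in((316,275),(319,262),(235,238),(284,238),(227,20),(285,20)): 
    q=pt(c,u,v,.02)[:2]-C; print(u,v,q@e,q@n)
print(rel([.419,-.3125,.006],[np.pi,0,a-np.pi/2]))
E
```

```text
316 275 -0.1280053077037218 -0.05692372216464694
319 262 -0.11442826101335817 -0.05902750958245759
235 238 -0.09010427470953587 0.018213682924912374
284 238 -0.09017176428521667 -0.02610996262041591
227 20 0.08855954679921782 0.020691122295702753
285 20 0.0884874929145138 -0.022912575396707224
[-4.4000e-02 -8.4000e-02  1.1451e+01 -0.0000e+00  0.0000e+00 -2.0000e-03]
```

>>> play_rows(
  steps=[
    [[0.17,-0.08,4,0,0,-0.014,0.75],[0.17,-0.08,8,0,0,-0.014,0.75],[0.17,-0.08,10,0,0,-0.014,0.75],[0.17,-0.08,11.4,0,0,-0.014,0.75],[0.17,-0.08,11.4,0,0,-0.014,0.75],[0.17,-0.08,11.4,0,0,-0.014,0.2],[0.17,-0.08,11.4,0,0,-0.014,0.2],[0.17,-0.08,11.4,0,0,-0.014,0.2],[0.17,-0.08,11.4,0,0,-0.014,0.2],[0.17,-0.08,11.4,0,0,-0.014,0.2],[0.17,-0.08,11.4,0,0,-0.014,0.2]],
  ],
  force=45,
)

```text
time_s: 2.07
ee_pos: [0.4198, -0.315, 0.0076]
eef_rot: [-3.141, -0.001, -1.353]
force: [-3.1, 0.2, 7.1]
grip_width: 0.0455
```

```bash
cat >> h.py <<'E'
U=dict(O=np.array([.763,-.0355]),yaw=.09)
RD=R.from_euler("xyz",[np.pi,0,-np.pi/2])
def hs(xf,y,zf,th,g=.134,dy=0):
    "tool pose for handset far lower edge at unit (xf,y,zf), tilt th"
    a=np.array([np.cos(th),0,-np.sin(th)]); n=np.array([np.sin(th),0,np.cos(th)])
    t=np.array([xf,y,zf])-g*a+.0076*n
    Rz=R.from_euler("z",U["yaw"]+dy); return Rz.apply(t)+np.r_[U["O"],0],(Rz*R.from_euler("y",th)*RD).as_euler("xyz")
def tounit(p): return R.from_euler("z",-U["yaw"]).apply(np.array(p)-np.r_[U["O"],0])
E
python3 - <<'E'
from h import *
o=ctrl.get_obs(); print(o["force"],o["ee_pos"]); 
p,r=hs(-.15,-.036,.062,.35); print(p,r,rel(p,r)); p[2]+=.08; print(rel(p,r))
E
```

```text
[-3.07664998  0.22444223  7.10603159] [ 0.41978381 -0.31503072  0.00759985]
[ 0.4940717  -0.0959154   0.11508754] [ 2.79159265  0.         -1.48079633] [-19.774 -12.006 -10.756  -0.351  -0.023   0.127]
[-19.766 -12.015 -18.756  -0.351  -0.023   0.127]
```

Lift, then cross high (about 8 cm above the staging height) with the tilt.

>>> play_rows(
  steps=[
    [[0,0,-2,0,0,0,0.2],[0,0,-5,0,0,0,0.2],[0,0,-9,0,0,0,0.2],[0,0,-13,-0.05,0,0.02,0.2],[-1,-1,-16,-0.12,0,0.04,0.2],[-4,-3,-18.7,-0.2,0,0.06,0.2],[-7,-5,-18.7,-0.28,-0.01,0.08,0.2],[-10,-6.5,-18.7,-0.35,-0.02,0.1,0.2],[-13,-8.5,-18.7,-0.35,-0.02,0.12,0.2],[-16,-10,-18.7,-0.35,-0.02,0.127,0.2],[-18.5,-11.5,-18.7,-0.35,-0.02,0.127,0.2],[-19.8,-12,-18.7,-0.35,-0.02,0.127,0.2],[-19.8,-12,-18.7,-0.35,-0.02,0.127,0.2],[-19.8,-12,-18.7,-0.35,-0.02,0.127,0.2]],
  ],
)

```text
time_s: 3.23
ee_pos: [0.4937, -0.0958, 0.1946]
eef_rot: [2.792, -0.004, -1.48]
force: [0.2, -1.3, -2.0]
grip_width: 0.0453
```

```bash
python3 - <<'E'
from h import *
c=snap("wrist","pics/w2.png"); o=ctrl.get_obs(); print(o["ee_pos"],o["eef_rot"],o["force"],o["grip_width"])
im=cv2.resize(c["frame"],None,fx=1.5,fy=1.5); Rz=R.from_euler("z",U["yaw"])
def W(x,y,z): return Rz.apply([x,y,z])+np.r_[U["O"],0]
for q in((-.116,.103,.09),(-.116,-.103,.09),(-.13-.095,.1,.066),(-.13-.095,-.1,.066),(-.116-.095,.082,.056),(-.116-.095,-.082,.056)):
    v=px(c,W(*q))*1.5; print(q,v); cv2.circle(im,tuple(int(k) for k in v),4,(0,0,255),1)
cv2.imwrite("pics/w2m.png",im)
E
```

```text
[ 0.49358267 -0.09646005  0.19462627] [ 2.79248185 -0.00353874 -1.48073437] [-0.5812318  -0.73440355 -1.64412825] 0.045509866528102044
(-0.116, 0.103, 0.09) [   3.33979031 -149.96726211]
(-0.116, -0.103, 0.09) [ 566.21768367 -148.56370042]
(-0.225, 0.1, 0.066) [128.05173253 123.9565743 ]
(-0.225, -0.1, 0.066) [503.22373208 124.09970922]
(-0.21100000000000002, 0.082, 0.056) [161.57648394  91.41544602]
(-0.21100000000000002, -0.082, 0.056) [469.63798366  91.61040829]
```

View pics/w2m.png

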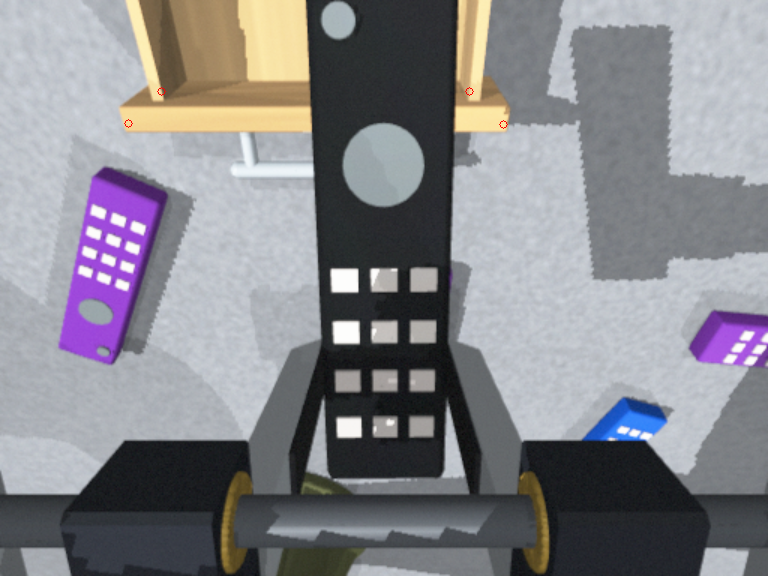

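```bash
python3 - <<'E'
from h import *
c=load("pics/w2.npy")
for u,v,z in((122,107,.066),(509,107,.066),(240,82,.066),(540,82,.066),(275,82,.066),(236,165,.055),(155,95,.056)):
    print(u,v,tounit(pt(c,u/1.5,v/1.5,z)))
p,r=hs(-.15,-.036,.062,.35); print(rel(p,r))
E
```

```text
122 107 [-0.21609019  0.10046841  0.066     ]
509 107 [-0.21598776 -0.10174246  0.066     ]
240 82 [-0.20353623  0.03681232  0.066     ]
540 82 [-0.20343293 -0.11565331  0.066     ]
275 82 [-0.2035242   0.01905731  0.066     ]
236 165 [-0.25285811  0.04996087  0.055     ]
155 95 [-0.21285781  0.08599327  0.056     ]
[-7.800e-02 -2.771e+00  7.456e+00 -1.000e-03 -3.000e-03 -1.000e-03]
```

```bash
python3 - <<'E'
from h import *
c=load("pics/w2.npy");Rz=R.from_euler("z",U["yaw"])
W=lambda x,y,z: Rz.apply([x,y,z])+np.r_[U["O"],0]
print(tounit(np.linalg.inv(c["world_to_cam"])[:3,3]))
for j in(.086,.09,.095):
  print(j,*[np.round(px(c,W(*q))*1.5) for q in((-.13-j,-.1,.066),(-.13-j,-.1,.004),(-.116-j,-.1,.066),(-.163-j,.05,.05),(-.153-j,.05,.05),(-.158-j,.05,.055))])
im=c["frame"]; col=im[40:130,210-130+10:210-130+14].mean(1)  # u~92 (138 in big)
g=im[:130,125].astype(int); print([(v,*g[v]) for v in range(44,125,2)])
E
```

```text
[-0.13298316 -0.03539592  0.33393329]
0.086 [506. 107.] [486.  76.] [510.  79.] [237. 155.] [234. 139.] [233. 150.]
0.09 [505. 115.] [485.  82.] [509.  87.] [238. 162.] [235. 145.] [234. 157.]
0.095 [503. 124.] [484.  91.] [507.  97.] [239. 170.] [236. 154.] [236. 165.]
[(44, np.int64(95), np.int64(132), np.int64(157)), (46, np.int64(94), np.int64(129), np.int64(153)), (48, np.int64(92), np.int64(129), np.int64(154)), (50, np.int64(90), np.int64(128), np.int64(151)), (52, np.int64(96), np.int64(130), np.int64(157)), (54, np.int64(85), np.int64(119), np.int64(146)), (56, np.int64(80), np.int64(116), np.int64(142)), (58, np.int64(73), np.int64(108), np.int64(134)), (60, np.int64(75), np.int64(107), np.int64(132)), (62, np.int64(68), np.int64(98), np.int64(121)), (64, np.int64(87), np.int64(121), np.int64(150)), (66, np.int64(85), np.int64(125), np.int64(153)), (68, np.int64(87), np.int64(121), np.int64(153)), (70, np.int64(96), np.int64(138), np.int64(171)), (72, np.int64(148), np.int64(217), np.int64(246)), (74, np.int64(154), np.int64(221), np.int64(248)), (76, np.int64(152), np.int6
[... 560 characters left out ...]
64(182), np.int64(177)), (100, np.int64(187), np.int64(182), np.int64(178)), (102, np.int64(187), np.int64(178), np.int64(172)), (104, np.int64(192), np.int64(184), np.int64(180)), (106, np.int64(205), np.int64(198), np.int64(192)), (108, np.int64(203), np.int64(198), np.int64(195)), (110, np.int64(206), np.int64(201), np.int64(196)), (112, np.int64(202), np.int64(194), np.int64(187)), (114, np.int64(206), np.int64(198), np.int64(192)), (116, np.int64(210), np.int64(204), np.int64(198)), (118, np.int64(204), np.int64(198), np.int64(194)), (120, np.int64(205), np.int64(201), np.int64(196)), (122, np.int64(206), np.int64(197), np.int64(194)), (124, np.int64(207), np.int64(203), np.int64(197))]
```

The bright band at rows 107 to 131 is the top of the front board, and its edges and the handle at row 168 agree on joint ≈ 0.099. The handset sits square in the jaws. I'll go down to the staging pose, then slide in along the handset's own axis.

>>> play_rows(
  steps=[
    [[0,-0.7,2,0,0,0,0.2],[0,-1.4,4,0,0,0,0.2],[-0.05,-2.2,6,0,0,0,0.2],[-0.08,-2.77,7.46,0,0,0,0.2],[-0.08,-2.77,7.46,0,0,0,0.2],[-0.08,-2.77,7.46,0,0,0,0.2],[-0.08,-2.77,7.46,0,0,0,0.2]],
  ],
)

```text
time_s: 3.87
ee_pos: [0.4944, -0.0968, 0.1162]
eef_rot: [2.794, -0.004, -1.482]
force: [-0.6, -0.5, -2.2]
grip_width: 0.0456
```

```bash
python3 - <<'E'
from h import *
o=ctrl.get_obs(); print(o["ee_pos"],o["force"],o["moment"])
for xf,z in((-.15,.062),(-.10,.042),(-.075,.033),(-.045,.022)):
    p,r=hs(xf,-.036,z,.35); print(xf,rel(p,r))
E
```

```text
[ 0.49436374 -0.09679541  0.11621763] [-0.61232333 -0.4707816  -2.16485751] [ 0.05074237 -0.24760087 -0.02114617]
-0.15 [-0.091 -0.018  0.113 -0.002 -0.004 -0.002]
-0.1 [-1.040e-01 -5.401e+00  2.900e-01 -2.000e-03 -4.000e-03 -2.000e-03]
-0.075 [-1.100e-01 -8.058e+00  2.840e-01 -2.000e-03 -4.000e-03 -2.000e-03]
-0.045 [-1.1800e-01 -1.1253e+01  2.9600e-01 -2.0000e-03 -4.0000e-03 -2.0000e-03]
```

>>> play_rows(
  steps=[
    [[-0.1,-1.5,0.1,0,0,0,0.2],[-0.1,-3,0.2,0,0,0,0.2],[-0.1,-4.5,0.25,0,0,0,0.2],[-0.1,-5.8,0.29,0,0,0,0.2],[-0.1,-6.8,0.29,0,0,0,0.2],[-0.1,-7.4,0.29,0,0,0,0.2],[-0.1,-7.8,0.29,0,0,0,0.2],[-0.1,-8.1,0.29,0,0,0,0.2],[-0.1,-8.4,0.29,0,0,0,0.2],[-0.1,-8.7,0.29,0,0,0,0.2],[-0.1,-9,0.29,0,0,0,0.2]],
  ],
)

```text
time_s: 4.78
ee_pos: [0.5777, -0.0886, 0.0831]
eef_rot: [2.794, -0.004, -1.482]
force: [-0.1, -0.8, -1.9]
grip_width: 0.0458
```

>>> play_rows(
  steps=[
    [[0,-0.3,0,0,0,0,0.2],[0,-0.6,0,0,0,0,0.2],[0,-0.8,0,0,0,0,0.2],[0,-0.8,0,0,0,0,0.2]],
  ],
)

```text
time_s: 5.12
ee_pos: [0.5854, -0.0878, 0.0801]
eef_rot: [2.794, -0.004, -1.482]
force: [-0.4, 0.4, -1.9]
grip_width: 0.0453
```

>>> play_rows(
  steps=[
    [[0,-0.3,0,0,0,0,0.2],[0,-0.6,0,0,0,0,0.2],[0,-0.9,0,0,0,0,0.2],[0,-1.1,0,0,0,0,0.2],[0,-1.1,0,0,0,0,0.2]],
  ],
)

```text
time_s: 5.53
ee_pos: [0.596, -0.0869, 0.0761]
eef_rot: [2.794, -0.004, -1.482]
force: [0.8, -0.2, -2.8]
grip_width: 0.0455
```

```bash
python3 - <<'E'
from h import *
c=snap("wrist","pics/w3.png"); o=ctrl.get_obs(); print(o["ee_pos"],o["eef_rot"],o["force"],tounit(o["ee_pos"]))
for t in(.26,.18,.1,.05,0): 
    xf=-.0175-.0 
    print(t,rel(*hs(-.033,-.036,.018,t)))
s=snap("side","pics/s3.png")["frame"][100:250,110:320]
cv2.imwrite("pics/m3.png",np.hstack([c["frame"][:, :],np.pad(cv2.resize(s,(288,206)),((0,178),(0,0),(0,0)))]))
E
```

```text
[ 0.59583424 -0.08689325  0.07616526] [ 2.79383523 -0.00402837 -1.48174564] [ 0.12165231 -0.12463079 -1.41334762] [-0.17110835 -0.03616063  0.07616526]
0.26 [-0.024 -1.551  1.179  0.088 -0.004 -0.002]
0.18 [-2.800e-02 -1.627e+00  2.250e+00  1.680e-01 -4.000e-03 -2.000e-03]
0.1 [-3.200e-02 -1.789e+00  3.311e+00  2.480e-01 -4.000e-03 -2.000e-03]
0.05 [-3.400e-02 -1.933e+00  3.966e+00  2.980e-01 -4.000e-03 -2.000e-03]
0 [-3.700e-02 -2.109e+00  4.614e+00  3.480e-01 -4.000e-03 -2.000e-03]
```

View pics/m3.png

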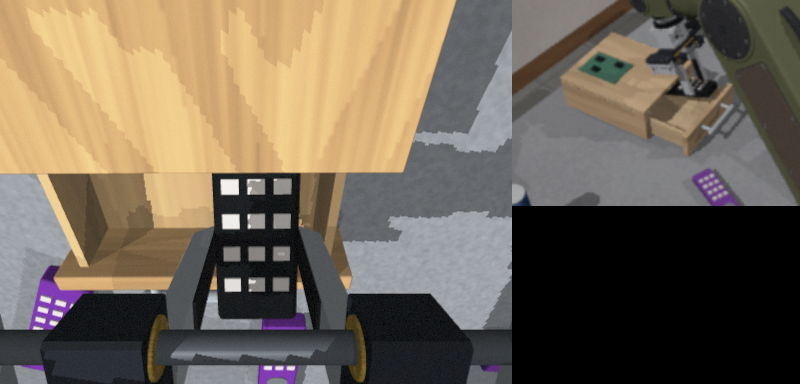

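```bash
python3 - <<'E'
from h import *
c=load("pics/w3.npy")
for u,v,z in((100,173,.09),(400,173,.09),(120,290,.066),(120,278,.066),(57,288,.066),(351,288,.066)): print(u,v,tounit(pt(c,u,v,z)))
g=c["frame"][:,120].astype(int).sum(1); print([(v,g[v]) for v in range(225,295,2)])
for t in(.35,.26,.18,.1,.05,.02): print(t,rel(*hs(-.02,-.036,.018,t)))
E
```

```text
100 173 [-0.11381011  0.03327726  0.09      ]
400 173 [-0.11425824 -0.10080659  0.09      ]
120 290 [-0.22888247  0.05986841  0.066     ]
120 278 [-0.21580239  0.05670534  0.066     ]
57 288 [-0.22637304  0.10343519  0.066     ]
351 288 [-0.2276305  -0.10335163  0.066     ]
[(225, np.int64(311)), (227, np.int64(305)), (229, np.int64(281)), (231, np.int64(276)), (233, np.int64(292)), (235, np.int64(282)), (237, np.int64(275)), (239, np.int64(261)), (241, np.int64(263)), (243, np.int64(264)), (245, np.int64(252)), (247, np.int64(246)), (249, np.int64(266)), (251, np.int64(253)), (253, np.int64(248)), (255, np.int64(256)), (257, np.int64(267)), (259, np.int64(263)), (261, np.int64(265)), (263, np.int64(280)), (265, np.int64(268)), (267, np.int64(273)), (269, np.int64(269)), (271, np.int64(274)), (273, np.int64(266)), (275, np.int64(281)), (277, np.int64(427)), (279, np.int64(503)), (281, np.int64(482)), (283, np.int64(464)), (285, np.int64(470)), (287, np.int64(471)), (289, np.int64(465)), (291, np.int64(493)), (293, np.int64(340))]
0.35 [-2.500e-02 -2.802e+00 -4.640e-01 -2.000e-03 -4.000e-03 -2.000e-03]
0.26 [-3.000e-02 -2.785e+00  7.430e-01  8.800e-02 -4.000e-03 -2.000e-03]
0.18 [-3.400e-02 -2.861e+00  1.814e+00  1.680e-01 -4.000e-03 -2.000e-03]
0.1 [-3.800e-02 -3.022e+00  2.875e+00  2.480e-01 -4.000e-03 -2.000e-03]
0.05 [-4.000e-02 -3.166e+00  3.531e+00  2.980e-01 -4.000e-03 -2.000e-03]
0.02 [-4.200e-02 -3.268e+00  3.920e+00  3.280e-01 -4.000e-03 -2.000e-03]
```

No contact 25 mm past the divider's front edge, so this lane (y = -36 mm) is the free one. Lowering to flat while advancing to the middle of the drawer.

>>> play_rows(
  steps=[
    [[0,-0.9,0.25,0.03,0,0,0.2],[0,-1.8,0.5,0.06,0,0,0.2],[-0.03,-2.79,0.74,0.088,0,0,0.2],[-0.03,-2.82,1.3,0.13,0,0,0.2],[-0.03,-2.86,1.8,0.168,0,0,0.2],[-0.04,-2.95,2.35,0.21,0,0,0.2],[-0.04,-3.02,2.88,0.248,0,0,0.2],[-0.04,-3.1,3.2,0.275,0,0,0.2],[-0.04,-3.17,3.53,0.298,0,0,0.2],[-0.04,-3.17,3.53,0.298,0,0,0.2]],
  ],
)

```text
time_s: 6.47
ee_pos: [0.6126, -0.0852, 0.032]
eef_rot: [3.092, -0.004, -1.482]
force: [-0.2, -0.9, -2.5]
grip_width: 0.0457
```

```bash
python3 - <<'E'
from h import *
o=ctrl.get_obs(); print(o["ee_pos"],o["eef_rot"],o["force"],tounit(o["ee_pos"]))
for t,z in((.05,.018),(.02,.017),(0,.017),(0,.016)): print(t,rel(*hs(-.018,-.036,z,t)))
E
```

```text
[ 0.61264636 -0.08518115  0.03195084] [ 3.09184137 -0.00384547 -1.48204371] [-0.19422372 -0.94785368 -2.4876862 ] [-0.15421039 -0.03596651  0.03195084]
0.05 [ 0.003 -0.274 -0.047 -0.    -0.004 -0.001]
0.02 [ 0.001 -0.262  0.455  0.03  -0.004 -0.001]
0 [ 0.    -0.257  0.723  0.05  -0.004 -0.001]
0 [-0.    -0.262  0.823  0.05  -0.004 -0.001]
```

>>> play_rows(
  steps=[
    [[0,-0.26,0.25,0.02,0,0,0.2],[0,-0.26,0.5,0.035,0,0,0.2],[0,-0.26,0.75,0.05,0,0,0.2],[0,-0.26,0.75,0.05,0,0,0.2],[0,-0.26,0.75,0.05,0,0,0.2]],
  ],
)

```text
time_s: 6.88
ee_pos: [0.6147, -0.0851, 0.0244]
eef_rot: [3.141, -0.004, -1.482]
force: [-0.7, -0.4, -1.5]
grip_width: 0.0457
```

>>> play_rows(
  steps=[
    [[0,0,0.1,0,0,0,0.2],[0,0,0.15,0,0,0,0.53],[0,0,0.15,0,0,0,0.58],[0,0,0.15,0,0,0,0.58],[0,0,0.15,0,0,0,0.58],[0,0,0.15,0,0,0,0.58],[0,0,-0.5,0,0,0,0.58],[0,0,-1.5,0,0,0,0.58],[0,0,-3.5,0,0,0,0.58],[0,0,-6.5,0,0,0,0.58],[0,0,-10,0,0,0,0.58],[0,1,-13,0,0,0,0.58],[0,4,-13,0,0,0,0.3],[0,7,-13,0,0,0,0],[0,9,-13,0,0,0,0],[0,9,-13,0,0,0,0]],
  ],
)

```text
time_s: 8.22
ee_pos: [0.5227, -0.0928, 0.1559]
eef_rot: [-3.141, -0.004, -1.483]
force: [0.1, -1.2, 0.2]
grip_width: 0.0313
```

```bash
python3 - <<'E'
from h import *
c=snap("wrist","pics/w4.png"); o=ctrl.get_obs(); print(o["ee_pos"],o["eef_rot"],o["force"],tounit(o["ee_pos"]),o["grip_width"])
E
```

```text
[ 0.52441163 -0.09273195  0.15605833] [-3.14017326 -0.00440111 -1.48274093] [-0.04745332  0.50214694  0.80614621] [-0.24276666 -0.03555634  0.15605833] 0.02750200770294362
```

View pics/w4.png

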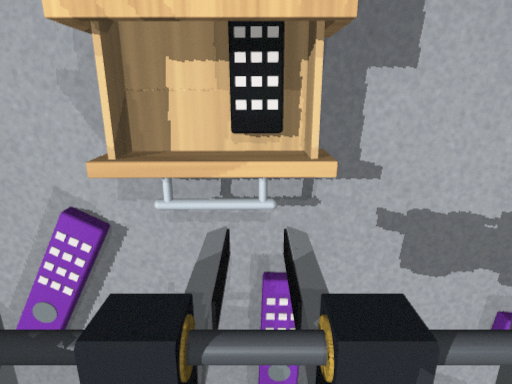

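The view shows the handset flat in the drawer at columns 229 to 284, with its near end at row 132 clear of the front board (row 155). The handle bar is at row 204. Next I push on the handle with the fingers closed.

```bash
python3 - <<'E'
from h import *
c=load("pics/w4.npy"); print("near end",tounit(pt(c,257,132,.030)),"inner",tounit(pt(c,200,163,.066)),"outer",tounit(pt(c,200,177,.066)),"handle",tounit(pt(c,215,204,.055)),"purple",tounit(pt(c,275,272,.02)))
Rz=R.from_euler("z",U["yaw"]); r=(Rz*RD).as_euler("xyz")
W=lambda x,y,z: Rz.apply([x,y,z])+np.r_[U["O"],0]
for q in((-.305,0,.15),(-.305,0,.038),(-.27,0,.038),(-.169,0,.038)): print(q,rel(W(*q),r))
E
```

```text
near end [-0.19653309 -0.03695832  0.03      ] inner [-0.21713316  0.00961912  0.066     ] outer [-0.2288673  0.0102004  0.066    ] handle [-2.56145987e-01  1.07890116e-04  5.50000000e-02] purple [-0.34395656 -0.05584368  0.02      ]
(-0.305, 0, 0.15) [-3.546e+00  6.231e+00  5.810e-01 -1.000e-03 -4.000e-03 -2.000e-03]
(-0.305, 0, 0.038) [-3.5950e+00  6.2470e+00  1.1781e+01 -1.0000e-03 -4.0000e-03 -2.0000e-03]
(-0.27, 0, 0.038) [-3.6020e+00  2.7470e+00  1.1786e+01 -1.0000e-03 -4.0000e-03 -2.0000e-03]
(-0.169, 0, 0.038) [-3.622e+00 -7.353e+00  1.180e+01 -1.000e-03 -4.000e-03 -2.000e-03]
```

>>> play_rows(
  steps=[
    [[-1.5,3,0,0,0,0,0],[-3,5.5,0,0,0,0,0],[-3.6,6.2,2,0,0,0,0],[-3.6,6.2,5,0,0,0,0],[-3.6,6.2,8,0,0,0,0],[-3.6,6.2,10.5,0,0,0,0],[-3.6,6.2,11.8,0,0,0,0],[-3.6,6.2,11.8,0,0,0,0],[-3.6,5,11.8,0,0,0,0],[-3.6,4,11.8,0,0,0,0],[-3.6,3.3,11.8,0,0,0,0],[-3.6,2.8,11.8,0,0,0,0],[-3.6,2.4,11.8,0,0,0,0],[-3.6,2,11.8,0,0,0,0],[-3.6,1.6,11.8,0,0,0,0],[-3.6,1.2,11.8,0,0,0,0],[-3.6,0.8,11.8,0,0,0,0]],
  ],
)

```text
time_s: 9.68
ee_pos: [0.5132, -0.0581, 0.0386]
eef_rot: [3.141, -0.004, -1.483]
force: [-7.9, -0.6, 6.6]
grip_width: 0.0009
```

>>> play_rows(
  steps=[
    [[0,-0.5,0,0,0,0,0],[0,-1,0,0,0,0,0],[0,-1.5,0,0,0,0,0],[0,-2,0,0,0,0,0],[0,-2.5,0,0,0,0,0],[0,-3,0,0,0,0,0],[0,-3.5,0,0,0,0,0],[0,-4,0,0,0,0,0],[0,-4.5,0,0,0,0,0],[0,-5,0,0,0,0,0],[0,-5.5,0,0,0,0,0],[0,-6,0,0,0,0,0],[0,-6.4,0,0,0,0,0],[0,-6.8,0,0,0,0,0],[0,-7.1,0,0,0,0,0],[0,-7.1,0,0,0,0,0]],
  ],
)

```text
time_s: 11.02
ee_pos: [0.5836, -0.0517, 0.0387]
eef_rot: [3.139, -0.004, -1.482]
force: [-3.1, -0.0, 0.1]
grip_width: 0.0003
```

```bash
python3 - <<'E'
from h import *
o=ctrl.get_obs(); print(o["ee_pos"],o["force"],tounit(o["ee_pos"]))
E
```

```text
[ 0.58355545 -0.05173864  0.03871731] [-3.09330965 -0.01176143  0.1067037 ] [-1.80177794e-01 -4.46978351e-05  3.87173055e-02]
```

Smooth so far, with about 1 cm left. I'll push in 2 mm steps until the stop raises the force.

>>> play_rows(
  steps=[
    [[0,-0.2,0,0,0,0,0],[0,-0.4,0,0,0,0,0],[0,-0.6,0,0,0,0,0],[0,-0.8,0,0,0,0,0],[0,-0.9,0,0,0,0,0],[0,-1,0,0,0,0,0],[0,-1.1,0,0,0,0,0]],
  ],
)

```text
time_s: 11.6
ee_pos: [0.5931, -0.0509, 0.0387]
eef_rot: [3.135, -0.004, -1.482]
force: [-17.6, -3.0, 7.5]
grip_width: 0.0003
```

>>> play_rows(
  steps=[
    [[0,-0.1,0,0,0,0,0],[0,-0.2,0,0,0,0,0],[0,-0.3,0,0,0,0,0],[0,-0.3,0,0,0,0,0]],
  ],
)

```text
time_s: 11.93
ee_pos: [0.5931, -0.0508, 0.0387]
eef_rot: [3.126, -0.003, -1.482]
force: [-25.9, -2.1, 12.2]
grip_width: 0.0003
```

The force rises with no motion, so the drawer is at its stop. I'll back off, go up and check.

>>> play_rows(
  steps=[
    [[0,1,0,0,0,0,0],[0,3,0,0,0,0,0],[0,4,0,0,0,0,0],[0,4,-3,0,0,0,0],[0,4,-7,0,0,0,0],[0,4,-10,0,0,0,0],[0,4,-13,0,0,0,0],[0,4,-13,0,0,0,0],[0,4,-13,0,0,0,0]],
  ],
)

```text
time_s: 12.68
ee_pos: [0.556, -0.0539, 0.1714]
eef_rot: [3.13, -0.004, -1.482]
force: [0.7, -0.5, -0.9]
grip_width: 0.0009
```

```bash
python3 - <<'E'
from h import *
c=snap("wrist","pics/w5.png"); t=snap("top","pics/top5.png"); o=ctrl.get_obs(); print(o["ee_pos"],o["force"],tounit(o["ee_pos"]))
b=load("pics/top1.npy")["frame"]
for n,(u,v) in (("can",(122,130)),("tape",(361,141)),("meter",(153,197))):
    print(n,cv2.absdiff(b,t["frame"])[v-22:v+22,u-18:u+18].mean())
cv2.imwrite("pics/m5.png",np.hstack([c["frame"],np.pad(t["frame"][40:240,100:388],((0,184),(0,0),(0,0)))]))
E
```

```text
[ 0.55491871 -0.05371324  0.16870307] [-0.0268084  -0.21520267 -0.11335043] [-0.2088761   0.00056252  0.16870307]
can 8.854166666666666
tape 3.9617003367003365
meter 8.815867003367003
```

View pics/m5.png

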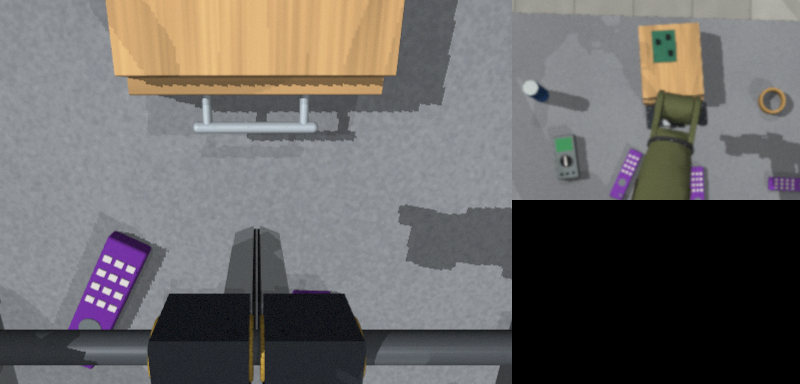

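The board's outer edge is at row 95, the top's front edge at row 75 and the handle at row 128. I'll check these numerically.

```bash
python3 - <<'E'
from h import *
c=load("pics/w5.npy")
e=tounit(pt(c,256,75.5,.09))[0]; b=tounit(pt(c,256,95,.066))[0]; h=tounit(pt(c,256,127.5,.054))[0]
print(e,b,h,"joint by board",-.014-(b-e),"by handle",-.042-(h-e))
E
```

```text
-0.1145418401156647 -0.12885534393122414 -0.15630847740551862 joint by board 0.00031350381555943045 by handle -0.00023336271014608861
```

Two measures agree on joint ≈ 0.000 m, the can, tape and meter haven't moved, and the robot touches nothing. Handing in.

```bash
python3 -c "
from station import ctrl
print(ctrl.hand_in(), ctrl.get_obs()['time_s'])"
```

```text
the job is handed in; nothing more can be done
the job is handed in; nothing more can be done
```

The handset is in the drawer, the drawer is shut, and I've handed the job in. It took about 13 s of the 72 s allowed.

- **Insertion:** I gripped the black handset near its robot-side end and tilted it 20°. It went far end first under the unit's top, on the right side at y ≈ -36 mm. It met no divider, so I didn't need to change sides. I then lowered it flat and released it.
- **Before closing:** The wrist view showed it flat with its buttons up, about 2 mm from the middle of the drawer lengthwise and at y ≈ -37 mm.
- **Closing:** I pushed the handle at about 0.06 m/s, slowing to 0.02 m/s or less near the end, until it stopped moving with force rising to about 26 N.
- **Last checks:** The drawer reads 0.3 mm and -0.2 mm from shut by two measures. The gripper is clear, with forces near zero. The meter, can and tape look unmoved in the top view, but I judged that by eye. A pixel comparison with the first picture did show small differences around them, most around the can and meter, which I took to be shadows.
- **Not checked:** I could not see the handset once the drawer was shut. None of the checks I made failed.

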